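# Fetch the hand vice out of its sloping stand and hold it level over the tray

## Robot

A 7-joint arm with a two-finger parallel gripper is mounted at the origin on a cart in front of the work surface, level with it; the furniture and walls round the work are solid. World frame = base frame: x ahead of the robot, y to its left, z up, the work surface at z = 0. Lengths are in m, angles in rad, forces in N, time in s.
With the tool pointing down it reaches from about 0.4 to 0.875 m from the base axis. Payload 6.5 kg.
Tool frame: the origin (TCP) lies on the mounting face of the last link; the fingertips stand 166 mm ahead of it and the grasp point (between the pads) lies 147 mm ahead of it; z points along the fingers, y is the line along which they close (so a half turn about z gives the same grasp; the last joint's range is limited). The gripper opens to 88 mm and grips with 3 to 60 N. Pads are 18 mm wide; open, the fingers measure 123 mm over their backs; the gripper's body (75 mm by 187 mm) begins 45 mm behind the grasp point.
Start: joints at [1.146, 0.536, -0.004, 1.538, 0.003, 1.067, -0.071], TCP at [0.228, -0.609, 0.405] pointing down, gripper open.
Joint ranges: [-2.7, 2.7], [-0.37, 2.16], [-1.27, 1.26], [0.24, 2.4], [-1.31, 4.45], [0.19, 1.91], [-2.76, 2.76]. Speed limits (rad/s): [2.39, 2.39, 3.14, 3.14, 3.14, 3.14, 3.14].

## Interface

Orientations are given as a 3x3 rotation matrix whose columns are the frame's x, y, z axes.
In Python, from station import get_state, cams, sign_off gives the robot as it stands.
- The arm moves only by the shell command python3 -m crank 'ROWS'. ROWS is JSON, a list of rows, each a list of 7 numbers: the shift along the tool's x, y, z in m, then the turn, a rotation vector about the tool's x, y, z in degrees, then the opening in per cent of the stroke, from 0 (shut) to 100 (fully open). A call has 1 to 12 rows; each row shifts and turns the commanded pose from where the row before left it, along the tool's axes as they then stand; what a row does not reach is not made up. A row lasts 1/8 s, in which the tool goes at most 62.5 mm and 10.7 degrees, less where a joint would pass 70% of its speed; a pose out of reach is approached as far as the arm can. A call with a gripper value outside its range is refused whole. The fingers move at their own pace and stop on an object; the grip force is fixed at half the most. Time passes only in rows, so rows that do not move let the fingers close. It gives the time, the measured TCP pose, the force, the opening and the grip force at its end, in the units of the state.
- get_state(): the state, without advancing time (a new reading comes with each control period).
- cams.camera(name): name is "scene" or "side" or "wrist"; returns (picture, depth): 384x512x3 uint8, red, green, blue; 384x512 float32, m along the optical axis (not along the pixel's ray), 0 where there is no reading.
- cams.camera_params(name): a dict with "fx", "fy", "cx", "cy" (pixels), "rvec" (rotation vector, rad) and "tvec" (3), from world to camera coordinates, as OpenCV has them. Camera axes: x right, y down, z forward; pixel columns grow to the right and rows downward; lengths in m; the calibration is good to about 2 mm. A picture is of the moment at which its call begins: read the wrist's pose just before it. camera_params takes no time and is no camera call; for the wrist camera it gives the pose at the moment of the call.
- sign_off(): hands the job in; it is judged then, once.
The state is a dict: "t": time; "q": joint angles; "qd": joint speeds; "effort": joint torques, N m; "position": TCP position; "orientation": TCP orientation; "contact_force": force on the tool from outside, world axes, zero at the start; "wrist_torque": the same for the moment, N m; "width": finger opening in m; "gripper_force": force on a finger pad.
Only numpy, scipy, OpenCV 4.12 (cv2) and the standard library are available. Lean on these libraries where they do the work, as an engineer would, in place of code of your own. Each camera call takes 0.05 s, during which the arm holds its last target. There are 200 camera calls.

## Task

Draw the hand vice out of the well of its sloping stand by the handle, turn it level, and finish holding it like that, raised clear above the round parts tray with the tip of its jaws over the tray, so that the tray will catch what falls when the jaws are opened. Take it gently: set a grip force of at most 60 N. Keep the stand where it is and leave the tray and the other things alone; the program ends with the hand vice still held up, touching nothing but the gripper.

Things in the scene. Friction and masses are not known exactly. Their poses are not given: they have to be found in the camera images.
- vice_tool: Hand vice, grey steel, 134 mm long, 0.11 kg. x axis: from handle end (x=-67 mm) to jaw tip (+67). Handle: knurled, x -67 to -3, y -6 to 9, z 0 to 14. Jaws: plate x -9 to 67, y +-14, z 4 to 12, with 2 screws (10 mm heads, x 22 and 56) up to z 26. Starts jaws down in the stand's well, x axis 45 degrees below level, handle up and leaning back to the robot; 50 mm lie in the well, 3 to 6 mm play.
- vice_handle (a point): Point on the centre line of the hand vice's handle, 32 mm from its centre point along -x (35 mm from the handle's free end): the place to grip, across the 15 mm width along the tool's own y axis, which is level at the start. About 87 mm above the bench at the start. Axes as vice_tool.
- vice_jaws (a point): Tip of the hand vice's jaws, in the middle of their end, 99 mm from vice_handle. Axes as vice_tool.
- stand: Loose heavy (0.9 kg) tool stand: aluminium well on a dark wooden base 116 x 62 x 10 mm; 75 mm high. The well is an open box sloping 45 degrees, 46 mm wide outside, 36 x 28 mm inside, 50 mm deep; its mouth looks up and back along the stand's -x axis, roughly towards the robot. Origin: underside of the base, 4 mm to the -x side of its middle; x along the base, z up.
- stand_mouth (a point): Centre of the well's mouth, about 60 mm above the bench. Axes as stand; the way straight out is (-0.707, 0, 0.707) in them, 50 mm to be clear.
- tray: Round shallow grey tray with some small screws in it, 74 mm in diameter, 9 mm high, loose on the bench. Origin: centre of its underside.
- lamp_shade (a point): Obstacle: the bench lamp's big fixed metal shade, a bowl hanging open side down over the left rear of the bench: this point is the middle of its rim; rim radius 155 mm, 150 to 200 mm above the bench, shade and arm go up to 690 mm. Go round it on the robot's side.
- pot: Bystander: white pot, 46 mm diameter, 47 mm high. Origin: centre of its underside.
- post: Bystander: black waisted holder, 36 mm diameter, 48 mm high. Origin: centre of its underside.
- movement_ring: Bystander: watch movement in a grey ring, 34 mm diameter, 12 mm high. Origin: centre of its underside.
Mind the look-alikes: they are no part of the job. Of the things that look like the tray, the largest one is meant.

How it is judged:
By the outcome, as a careful person would: the job done as asked, in the order asked, and still so for the second after the job is handed in, while the arm keeps its last pose, push and grip.
It also fails if it takes over 38 s, if anything falls off the work surface, if the arm or the gripper's body presses on something with over 40 N, if the wrist force passes 120 N, or if a joint passes its speed limit or range.

## Working session

There is one attempt and no reset: what is moved stays moved. The work goes in short steps, Python scripts to look and compute and a shell command to move; the robot and the scene stay as the last step left them, time stands still between calls to the robot, and variables do not carry over. Pictures are saved under pics/ and viewed, at most 10 in all, crops included, and the job is handed in when it is done.

```bash
mkdir -p pics; ls
cat > h.py <<'E'
import numpy as np, cv2
from station import get_state, cams, sign_off
def shot(n):
    p=cams.camera_params(n); im,d=cams.camera(n)
    np.savez(''+n+'.npz',im=im,d=d,R=cv2.Rodrigues(np.array(p['rvec'],float))[0],t=np.array(p['tvec'],float).ravel(),k=[p['fx'],p['fy'],p['cx'],p['cy']])
    return im,d
def cloud(n):
    z=np.load(''+n+'.npz'); d=z['d']; fx,fy,cx,cy=z['k']
    v,u=np.mgrid[:d.shape[0],:d.shape[1]]
    P=np.dstack([(u-cx)/fx*d,(v-cy)/fy*d,d])
    W=(P-z['t'])@z['R']
    W[d==0]=np.nan
    return z['im'],W
def save(im,f): cv2.imwrite('pics/'+f,im[:,:,::-1])
E
python3 - <<'E'
from h import *
a,_=shot('scene');b,_=shot('side')
save(a,'scene.png');save(b,'side.png')
for n in('scene','side'):
    z=np.load(n+'.npz');print(n,z['k'],-z['R'].T@z['t'],z['R'][2], (z['d']>0).mean())
print(get_state())
E
```

```text
pics
scene [410.57084147 410.57084147 253.93260163 191.68579798] [0.09498861 0.10711145 0.99963122] [ 0.46719057  0.12590479 -0.87514625] 0.9958648681640625
side [482.06642233 482.06642233 253.85995274 195.48298268] [0.03181125 0.08507017 0.83042489] [ 0.56951953  0.17778015 -0.8025221 ] 0.9958902994791666
{'t': 0.1, 'q': array([ 1.14580136,  0.53710627, -0.00446057,  1.53870574,  0.00261676,
        1.06732049, -0.07118666]), 'qd': array([ 7.48541096e-05, -2.52866729e-03,  7.60300740e-04, -2.39139481e-03,
       -3.65968216e-04, -6.29090251e-04,  5.79413400e-04]), 'effort': array([ 2.22217568e-03, -5.72086215e+01,  9.93747935e-01, -2.52234542e+01,
       -5.61258732e-02,  1.34213801e-02,  3.84720965e-05]), 'position': array([ 0.22816367, -0.60834402,  0.40394276]), 'orientation': array([[ 9.36281327e-01,  3.51250420e-01, -6.46762046e-04],
       [ 3.51250996e-01, -9.36280301e-01,  1.39104988e-03],
       [-1.16943709e-04, -1.52958984e-03, -9.99998823e-01]]), 'contact_force': array([ 0.88257113,  0.23420857, -0.45451248]), 'wrist_torque': array([ 0.01247214, -0.00433809,  0.00356077]), 'gripper_force': 0.0, 'width': 0.08818992351489899}
```

View pics/scene.png

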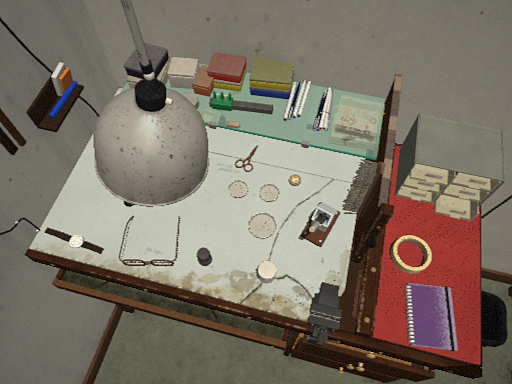

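View pics/side.png

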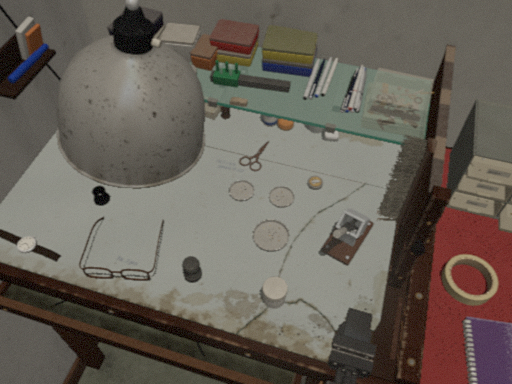

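Scene view: the stand with the vice is at (320,222). Things like the tray are at (262,225), which is the largest, and at (238,188) and (269,192). The tape ring at (411,253) is another round thing. The pot is at (267,270), the post at (204,257), the movement ring at (295,180), and the lamp is on the left. Nothing else looks like the vice in its stand, except the bench vise at (325,310).

Run:
```python
from h import *
np.set_printoptions(precision=3,suppress=True)
for n,pts in (('scene',{'tray':(262,225),'t2':(238,188),'t3':(269,192),'pot':(267,270),'post':(204,257),'ring':(295,180),'stand':(320,222),'benchvise':(325,300),'lampL':(96,150),'lampR':(208,160),'lampfront':(150,203)}),('side',{'tray':(270,235),'t2':(241,190),'t3':(281,197),'pot':(274,288),'post':(191,268)})):
    im,W=cloud(n)
    for k,(u,v) in pts.items(): print(n,k,W[v,u])
im,W=cloud('side')
# stand crop points above bench
c=im[195:275,305:385]; save(cv2.resize(c,(640,640)[:2],interpolation=cv2.INTER_CUBIC)[:600],'crop_side.png')
for n,(u0,u1,v0,v1) in (('scene',(295,345,200,250)),('side',(310,380,200,270))):
    im,W=cloud(n);w=W[v0:v1,u0:u1].reshape(-1,3);m=w[:,2]>0.02
    print(n,m.sum(),w[m].min(0),w[m].max(0)); 
    for lo,hi in((.004,.016),(.03,.05),(.05,.07),(.07,.085),(.085,.1),(.1,.15)):
        q=w[(w[:,2]>lo)&(w[:,2]<hi)]; print(lo,len(q),q.mean(0) if len(q) else '')
        if len(q)>8: print(cv2.minAreaRect((q[:,:2]*1000).astype(np.float32)))
```

```text
scene tray [0.535 0.204 0.002]
scene t2 [0.629 0.297 0.   ]
scene t3 [0.637 0.21  0.001]
scene pot [0.403 0.16  0.049]
scene post [0.396 0.315 0.051]
scene ring [0.689 0.148 0.009]
scene stand [0.548 0.06  0.072]
scene benchvise [0.37  0.012 0.039]
scene lampL [0.48  0.547 0.303]
scene lampR [0.591 0.354 0.176]
scene lampfront [0.434 0.433 0.208]
side tray [0.533 0.208 0.004]
side t2 [ 0.629  0.301 -0.002]
side t3 [ 0.636  0.213 -0.002]
side pot [0.403 0.164 0.048]
side post [0.396 0.319 0.048]
scene 503 [0.501 0.007 0.02 ] [0.624 0.085 0.117]
0.004 539 [0.553 0.058 0.01 ]
((576.639892578125, 58.65538787841797), (147.42266845703125, 124.92511749267578), 10.269997596740723)
0.03 125 [0.584 0.053 0.041]
((587.2327270507812, 53.21184539794922), (44.8260383605957, 66.33238220214844), 73.44624328613281)
0.05 163 [0.577 0.056 0.059]
((574.6242065429688, 57.45750045776367), (46.1466064453125, 66.05072784423828), 73.0012435913086)
0.07 82 [0.574 0.052 0.074]
((583.2252197265625, 45.379371643066406), (49.09823989868164, 95.03755187988281), 42.037071228027344)
0.085 28 [0.556 0.05  0.092]
((56
[... 340 characters left out ...]
8125), (62.219825744628906, 116.32862091064453), 73.2376480102539)
0.03 226 [0.581 0.053 0.04 ]
((587.86181640625, 55.54533004760742), (46.465904235839844, 66.62067413330078), 74.30084228515625)
0.05 252 [0.575 0.059 0.06 ]
((573.2778930664062, 60.3955078125), (46.593650817871094, 64.29470825195312), 72.37386322021484)
0.07 98 [0.572 0.054 0.073]
((581.771484375, 49.93882751464844), (50.492488861083984, 94.85397338867188), 43.20807647705078)
0.085 30 [0.546 0.057 0.093]
((562.4129638671875, 44.621891021728516), (17.05135154724121, 104.65092468261719), 50.40778732299805)
0.1 72 [0.51  0.079 0.11 ]
((546.7348022460938, 53.95612335205078), (13.564308166503906, 108.63844299316406), 55.384765625)
```

View pics/crop_side.png

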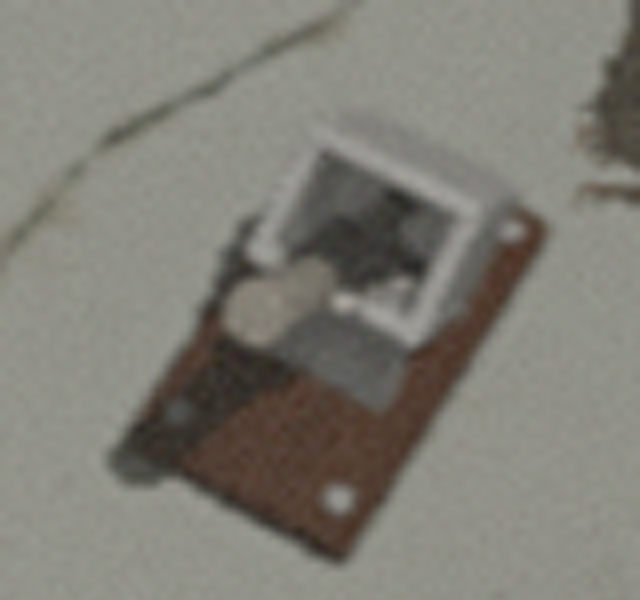

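The crop shows the stand with its well mouth. The beige handle end is at crop (255,315), seen nearly end-on, with its shadow at the lower left. The largest tray, at about (0.534, 0.206), is the one meant. Next I measure the handle, mouth, tray size and lamp.

Run:
```python
from h import *
np.set_printoptions(precision=4,suppress=True)
ax=np.array([.957,-.289,0]);ay=np.array([.289,.957,0])
o=np.array([.5709,.0609,0])
for n in('scene','side'):
    im,W=cloud(n);w=W.reshape(-1,3)
    s=np.c_[(w-o)@ax,(w-o)@ay,w[:,2]]
    m=(abs(s[:,0])<.09)&(abs(s[:,1])<.05)
    b=s[m&(s[:,2]>.006)&(s[:,2]<.014)]; print(n,'base',np.percentile(b,[1,99],axis=0).round(4).tolist())
    h=s[m&(s[:,2]>.08)&(s[:,0]<0)]
    print('handle n',len(h));print(h[np.argsort(h[:,2])][::3]*1000)
    # lamp
    L=w[(w[:,2]>.15)&(w[:,2]<.2)&(w[:,1]>.25)]
    print('lamp',L.min(0),L.max(0))
    # tray dia: edges
    T=(abs(W[...,0]-.535)<.06)&(abs(W[...,1]-.206)<.06)&(W[...,2]>.005)
    q=W[T];print('tray',len(q),q.min(0),q.max(0))
```

```text
scene base [[-0.053, -0.0329, 0.0065], [0.0616, 0.033, 0.0139]]
handle n 69
[[-28.2812  -0.621   82.7661]
 [-32.3499   3.2297  85.9519]
 [-37.1637   3.819   88.394 ]
 [-36.5204  -3.7966  90.0112]
 [-39.8244  -5.2053  91.9876]
 [-39.9167  -2.1788  94.5192]
 [-44.0492  -3.7668  98.2879]
 [-52.315   -7.633  101.0102]
 [-58.5214  -8.0558 101.7663]
 [-49.9911   1.8838 102.9988]
 [-68.3287  -1.7261 107.5023]
 [-69.5943  -4.9727 107.984 ]
 [-54.8635  -5.1717 108.8221]
 [-71.8774   2.0377 109.9641]
 [-57.1937   1.8722 110.8579]
 [-65.7373   5.4563 111.4794]
 [-66.8607  -8.2345 112.3751]
 [-67.5581   2.0675 113.1712]
 [-61.9702   2.3978 113.5887]
 [-63.2959  -0.8623 114.1689]
 [-60.146   -1.7622 114.9347]
 [-69.6963   3.8503 115.2047]
 [-62.9855  -3.0711 116.1504]]
lamp [0.3435 0.25   0.15  ] [0.9052 0.7841 0.2   ]
tray 181 [0.4779 0.1485 0.005 ] [0.5931 0.2647 0.0131]
side base [[-0.0529, -0.0305, 0.0061], [0.0576, 0.0298, 0.0131]]
handle n 103
[[-31.6083  -4.5174  80.0817]
 [-29.6531   1.1147  82.8392]
 [-36.7379  -4.5807  83.3979]
 [-39.5587  -5.8268  84.7825]
 [-37.7033  -4.3327  87.8279]
[... 307 characters left out ...]
715    0.183  106.4478]
 [-70.108   -0.3474 106.7746]
 [-72.4482  -1.4818 107.6041]
 [-60.5921  -4.955  108.2577]
 [-70.5737   1.7102 108.8557]
 [-65.9688  -5.6532 109.3762]
 [-68.9111  -5.2131 109.5821]
 [-67.4865  -0.422  109.9896]
 [-69.7516   2.3994 110.4527]
 [-70.8619  -0.118  110.8855]
 [-58.8215   0.4177 111.0479]
 [-66.6244   0.2811 111.5187]
 [-62.1434  -3.187  112.0113]
 [-66.2309   2.5889 112.2311]
 [-67.114   -3.7831 112.5117]
 [-64.0042   1.9484 113.1649]
 [-64.7604  -4.385  113.2321]
 [-64.2243  -2.0442 113.7206]
 [-63.1459  -1.2786 114.9007]
 [-64.721    0.001  115.822 ]]
lamp [0.4346 0.25   0.1501] [0.907  0.7864 0.2   ]
tray 124 [0.4953 0.1709 0.005 ] [0.5708 0.2436 0.0106]
```

The end-face centre is at stand-frame (-67,-1,111) mm, so the grip point is about (-42,-1,87) mm, and that z is as stated. In world that is (0.5305, 0.072, 0.087). The tray is about 74 mm across at (0.533, 0.207). Next I check heights along the way.

Run:
```python
from h import *
np.set_printoptions(precision=3,suppress=True,linewidth=150)
w=np.vstack([cloud(n)[1].reshape(-1,3) for n in('scene','side')])
print('cols y from -.65 step .05; rows x')
for x in np.arange(0,.85,.1):
    r=[]
    for y in np.arange(-.65,.35,.1):
        m=(w[:,0]>=x)&(w[:,0]<x+.1)&(w[:,1]>=y)&(w[:,1]<y+.1)
        r.append(np.nanmax(w[m,2]) if m.any() else np.nan)
    print(round(x,2),np.array(r))
S=get_state();R=S['orientation']
print(R.T@(np.array([.5305,.0722,.34])-S['position']))
```

```text
cols y from -.65 step .05; rows x
0.0 [nan nan nan nan nan nan nan nan nan nan]
0.1 [   nan    nan    nan    nan    nan    nan    nan    nan -0.784 -0.786]
0.2 [   nan    nan    nan -0.02  -0.269 -0.022  0.057 -0.051 -0.026 -0.05 ]
0.3 [-0.793 -0.791  0.003  0.011  0.012  0.026  0.047  0.05   0.052  0.052]
0.4 [-0.781 -0.79   0.001  0.012  0.012  0.284  0.282  0.052  0.052  0.054]
0.5 [-0.516    nan  0.     0.002  0.025  0.284  0.284  0.117  0.013  0.296]
0.6 [-0.52     nan  0.001  0.054  0.13   0.265  0.278  0.178  0.175  0.179]
0.7 [-0.519    nan  0.     0.17   0.17   0.266  0.266  0.24   0.19   0.217]
0.8 [-0.214 -0.018  0.177  0.37   0.486  0.479  0.46   0.443  0.425  0.407]
[ 0.522 -0.531  0.065]
```

Run:
```python
from h import *
np.set_printoptions(precision=3,suppress=True,linewidth=150)
w=np.vstack([cloud(n)[1].reshape(-1,3) for n in('scene','side')])
for x in np.arange(.3,.8,.05):
  for z0,z1 in((.1,.2),(.2,.3)):
    m=(w[:,0]>=x)&(w[:,0]<x+.05)&(w[:,2]>z0)&(w[:,2]<z1)&(w[:,1]>-.3)&(w[:,1]<.06)
    if m.sum()>3: print(round(x,2),z0,m.sum(),np.percentile(w[m,1],[1,50,99]),w[m,2].max())
S=get_state();R=S['orientation']
for p in ([.28,-.45,.5],[.40,-.1,.5],[.5305,.0722,.5],[.5305,.0722,.34]):
    print(p,R.T@(np.array(p)-S['position']))
```

```text
0.45 0.1 838 [-0.06  -0.045 -0.034] 0.19996198539744067
0.45 0.2 891 [-0.06  -0.047 -0.035] 0.2840607988616322
0.5 0.1 418 [-0.037 -0.035 -0.032] 0.19959448384930453
0.5 0.2 840 [-0.06  -0.037 -0.033] 0.2836433816835999
0.55 0.1 1806 [-0.037 -0.017  0.016] 0.1999908561576143
0.55 0.2 2206 [-0.05  -0.021  0.015] 0.27739320787260996
0.6 0.1 151 [-0.019  0.012  0.019] 0.19843072894358457
0.6 0.2 970 [-0.051 -0.023  0.017] 0.2783932567172466
0.65 0.1 115 [-0.19  -0.167  0.057] 0.1977219383455217
0.65 0.2 522 [-0.052 -0.039 -0.033] 0.26717875358741566
0.7 0.1 5339 [-0.295 -0.148  0.057] 0.19999523690006077
0.7 0.2 2308 [-0.05   0.007  0.059] 0.2663703505522725
0.75 0.1 2543 [-0.297 -0.169 -0.032] 0.19989933908979587
0.75 0.2 1859 [-0.05   0.004  0.059] 0.266318556375812
[0.28, -0.45, 0.5] [ 0.104 -0.13  -0.096]
[0.4, -0.1, 0.5] [ 0.339 -0.416 -0.095]
[0.5305, 0.0722, 0.5] [ 0.522 -0.531 -0.095]
[0.5305, 0.0722, 0.34] [ 0.522 -0.531  0.065]
```

```bash
python3 -m crank '[[0,0,-0.05,0,0,0,100],[0,0,-0.05,0,0,0,100],[0.0435,-0.044,0,0,0,0,100],[0.0435,-0.044,0,0,0,0,100],[0.0435,-0.044,0,0,0,0,100],[0.0435,-0.044,0,0,0,0,100],[0.0435,-0.044,0,0,0,0,100],[0.0435,-0.044,0,0,0,0,100]]'
python3 - <<'E'
from h import *
S=get_state();print(S['q'],S['orientation'])
E
```

```text
t: 1.1
position: [0.3803, -0.2677, 0.5046]
orientation: [[0.936, 0.351, -0.0], [0.351, -0.936, -0.0], [-0.0, 0.0, -1.0]]
contact_force: [1.2, -0.2, 0.5]
width: 0.0884
gripper_force: 0.0
[ 0.70829076  0.12163339 -0.20953873  1.87223209  0.02782542  1.15060094
 -0.72304584] [[ 9.36301063e-01  3.51198367e-01 -1.61042766e-04]
 [ 3.51198355e-01 -9.36301077e-01 -9.79330959e-05]
 [-1.85178459e-04  3.51369073e-05 -9.99999982e-01]]
```

```bash
python3 -m crank '[[0.0435,-0.044,0,0,0,0,100],[0.0435,-0.044,0,0,0,0,100],[0.0435,-0.044,0,0,0,0,100],[0.0435,-0.044,0,0,0,0,100],[0,0,0,0,0,9.4,100],[0,0,0,0,0,9.4,100],[0,0,0,0,0,9.3,100],[0,0,0,0,0,9.3,100]]'
python3 - <<'E'
from h import *
np.set_printoptions(precision=4,suppress=True)
S=get_state();print(S['q']);print(S['orientation'])
R=S['orientation'];b,_=shot('wrist');save(b,'wrist1.png');print(cams.camera_params('wrist'))
E
```

```text
t: 2.1
position: [0.4809, -0.0439, 0.5043]
orientation: [[0.956, -0.295, -0.001], [-0.295, -0.956, 0.0], [-0.001, 0.0, -1.0]]
contact_force: [-0.3, 0.4, -0.3]
width: 0.088
gripper_force: 0.0
[ 0.3127  0.1667 -0.3547  1.8263  0.0628  1.1604 -1.9327]
[[ 0.9556 -0.2948 -0.0008]
 [-0.2948 -0.9556  0.    ]
 [-0.0008  0.0002 -1.    ]]
{'fx': 290.45372505252493, 'fy': 290.45372505252493, 'cx': 255.86501453478382, 'cy': 196.33476753951686, 'rvec': array([-1.7482,  2.3834,  0.3387]), 'tvec': array([0.1042, 0.387 , 0.6159])}
```

View pics/wrist1.png

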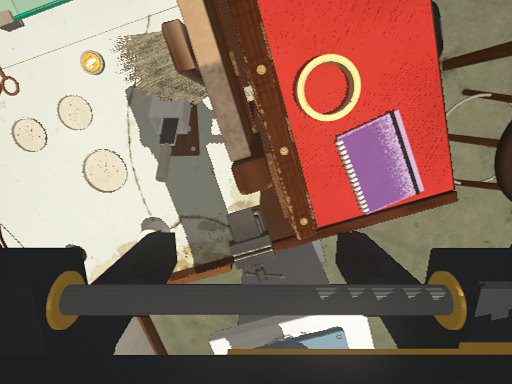

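```bash
cat > kin.py <<'E'
import numpy as np, itertools
from scipy.spatial.transform import Rotation as Ro
from scipy.optimize import least_squares
D=[([1.14580136,.53710627,-.00446057,1.53870574,.00261676,1.06732049,-.07118666],[.22816,-.60834,.40394],[[.93628,.35125,0],[.35125,-.93628,0],[0,0,-1]]),
([.70829,.12163,-.20954,1.87223,.02783,1.1506,-.72305],[.3803,-.2677,.5046],[[.9363,.3512,0],[.3512,-.9363,0],[0,0,-1]]),
([.3127,.1667,-.3547,1.8263,.0628,1.1604,-1.9327],[.4809,-.0439,.5043],[[.9556,-.2948,0],[-.2948,-.9556,0],[0,0,-1]])]
def frames(q,s,off):
    F=[];R=Ro.identity()
    for i in range(7):
        R=R*Ro.from_euler('zyzyzyz'[i],s[i]*q[i]+(off[0] if i==0 else off[1] if i==6 else 0));F.append(R.as_matrix())
    return F
def fit():
    best=None
    for s in itertools.product([1,-1],repeat=4):
        S=[s[0],1,s[1],1,s[2],1,s[3]]
        for o7 in np.arange(4)*np.pi/2:
            for o1 in (0,np.pi/4,-np.pi/4,np.pi/2,-np.pi/2,np.pi):
                e=sum(np.abs(frames(q,S,(o1,o7))[6]-np.array(R)).sum() for q,p,R in D)
                if best is None or e<best[0]: best=(e,S,(o1,o7))
    e,S,o=best
    f=lambda v:np.concatenate([(frames(q,S,v)[6]-np.array(R)).ravel() for q,p,R in D])
    r=least_squares(f,o); o=r.x
    A=[];b=[]
    for q,p,R in D:
        F=frames(q,S,o)
        A.append(np.c_[[0,0,1],F[0][:,0],F[1][:,2],F[2][:,0],F[3][:,2],F[6][:,2]]);b+=list(p)
    A=np.vstack(A);x,res,rk,sv=np.linalg.lstsq(A,np.array(b),rcond=None)
    print(e,S,o,np.abs(r.fun).max(),'len',x.round(4),'res',np.abs(A@x-b).max(),sv.round(3))
    return S,o,x
if __name__=='__main__': fit()
E
python3 kin.py
```

```text
0.006386064793693681 [-1, 1, -1, 1, -1, 1, -1] [3.14159843 4.71237485] 0.0015295904072379128 len [-1.5198 -0.1896 -0.3519  0.5719 -0.8832 -2.0932] res 0.04024839702412106 [3.19  2.754 0.383 0.259 0.153 0.   ]
```

```bash
sed -i 's/for o1 in (.*):/for o1 in (0,):/' kin.py; python3 kin.py; sed 's/F\[0\]\[:,0\],F\[1\]/F[1]/;s/,F\[2\]\[:,0\],F\[3\]/,F[3]/' kin.py > kin2.py; python3 kin2.py
```

```text
0.006386064793693775 [-1, 1, -1, 1, -1, 1, -1] [6.90708151e-06 1.57078332e+00] 0.0015295902751283074 len [9.3605 0.1356 0.5252 0.0278 0.2679 9.2638] res 0.0403308672771471 [3.19  2.754 0.383 0.259 0.153 0.   ]
0.006386064793693775 [-1, 1, -1, 1, -1, 1, -1] [6.90708151e-06 1.57078332e+00] 0.0015295902751283074 len [37.1532  0.6502  0.4321 37.1113] res 0.04269275612953441 [3.05  1.623 0.259 0.   ]
```

The wrist view shows the stand and vice at (165,130), partly under the hanging brush at (165,60), and the tray at (105,170). The board on the right leaves little room, so I tilt the hand 12° forward to keep its body clear.

```bash
python3 -m crank '[[-0.012,-0.042,0,0,0,0,100],[-0.012,-0.042,0,0,0,0,100],[-0.012,-0.042,0,0,0,0,100],[0,0,0,0,6,0,100],[0,0,0,0,6,0,100],[-0.0097,0,0.0454,0,0,0,100],[-0.0097,0,0.0454,0,0,0,100],[-0.0097,0,0.0454,0,0,0,100],[-0.0097,0,0.0454,0,0,0,100],[0,0,0,0,0,0,100]]'
python3 - <<'E'
from h import *
np.set_printoptions(precision=4,suppress=True)
S=get_state();print(S['q']);R=S['orientation'];p=S['position'];print(R)
b,_=shot('wrist');save(b,'wrist2.png')
im,W=cloud('wrist')
T=(W-p)@R  # tool coords
m=(T[...,2]>.13)&(W[...,2]>.075)&(np.linalg.norm(W[...,:2]-[.52,.075],axis=2)<.06)
q=T[m];v,u=np.where(m);print(len(q),u.min() if len(u) else 0,u.max() if len(u) else 0,v.min() if len(u) else 0,v.max() if len(u) else 0)
w=W[m]
for z0 in np.arange(.075,.125,.006):
    k=(w[:,2]>z0)&(w[:,2]<z0+.006)
    if k.sum()>3: print(z0.round(3),k.sum(),w[k].mean(0),'tool x,y med',np.median(q[k],0),'y rng',np.percentile(q[k,1],[3,97]))
E
```

```text
t: 3.4
position: [0.4813, 0.0869, 0.3163]
orientation: [[0.938, -0.287, 0.192], [-0.281, -0.958, -0.062], [0.202, 0.004, -0.979]]
contact_force: [-0.7, -0.1, 0.0]
width: 0.0879
gripper_force: 0.0
[-0.0021  0.3833 -0.3667  2.0831  0.476   0.5852 -2.5798]
[[ 0.9384 -0.2874  0.1921]
 [-0.2807 -0.9578 -0.0617]
 [ 0.2017  0.004  -0.9794]]
4999 118 398 180 283
0.075 71 [0.5426 0.07   0.0792] tool x,y med [ 0.0147 -0.0023  0.245 ] y rng [-0.0095  0.0041]
0.081 143 [0.5391 0.0714 0.0841] tool x,y med [ 0.012  -0.0023  0.2398] y rng [-0.0093  0.0039]
0.087 159 [0.5334 0.0736 0.0901] tool x,y med [ 0.0073 -0.0031  0.2324] y rng [-0.0099  0.0038]
0.093 165 [0.5277 0.0752 0.0961] tool x,y med [ 0.0026 -0.003   0.2254] y rng [-0.0097  0.0037]
0.099 180 [0.5219 0.0764 0.1021] tool x,y med [-0.0019 -0.0022  0.2184] y rng [-0.0095  0.004 ]
0.105 262 [0.5132 0.0793 0.1083] tool x,y med [-0.0077 -0.0029  0.2101] y rng [-0.0093  0.0041]
0.111 230 [0.5102 0.0801 0.1131] tool x,y med [-0.0117 -0.0029  0.2049] y rng [-0.0085  0.0034]
```

View pics/wrist2.png

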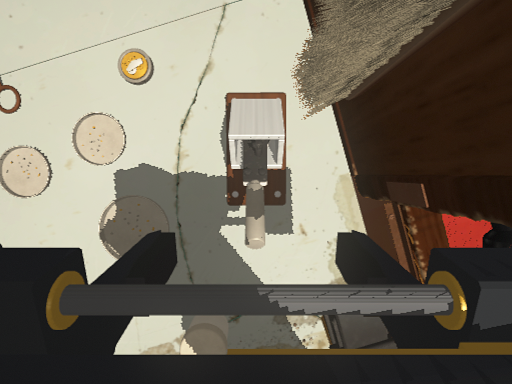

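The handle is centred between the fingers at (255,215) and lies 3 mm off in tool y. I go in along the tool axis.

```bash
python3 -m crank '[[0,-0.0027,0.03,0,0,0,100],[0,0,0.025,0,0,0,100],[0,0,0.02,0,0,0,100],[0,0,0.012,0,0,0,100],[0,0,0,0,0,0,100]]'
```

```text
t: 4.08
position: [0.5016, 0.0847, 0.2347]
orientation: [[0.936, -0.289, 0.2], [-0.283, -0.957, -0.06], [0.209, -0.0, -0.978]]
contact_force: [-0.9, 0.3, 0.2]
width: 0.0883
gripper_force: 0.0
```

Run:
```python
from h import *
np.set_printoptions(precision=4,suppress=True)
S=get_state();print(S['q']);R=S['orientation'];p=S['position'];print(S['contact_force'],p+.147*R[:,2])
```

```text
[-0.1131  0.5469 -0.221   2.0827  0.6064  0.4115 -2.7027]
[-0.8578  0.2607  0.2066] [0.531  0.0758 0.0909]
```

```bash
python3 -m crank '[[-0.004,0.001,0.003,0,0,0,100],[0,0,0,0,0,0,100],[0,0,0,0,0,0,0],[0,0,0,0,0,0,0],[0,0,0,0,0,0,0],[0,0,0,0,0,0,0],[0,0,0,0,0,0,0],[0,0,0,0,0,0,0]]'
```

```text
t: 5.08
position: [0.4975, 0.0846, 0.2301]
orientation: [[0.936, -0.29, 0.199], [-0.283, -0.957, -0.06], [0.208, 0.0, -0.978]]
contact_force: [-0.7, 0.7, 0.6]
width: 0.0305
gripper_force: 0.0
```

```bash
python3 -m crank '[[0,0,0,0,0,0,0],[0,0,0,0,0,0,0],[0,0,0,0,0,0,0],[0,0,0,0,0,0,0]]'
```

```text
t: 5.58
position: [0.4975, 0.0844, 0.2301]
orientation: [[0.936, -0.29, 0.199], [-0.284, -0.957, -0.06], [0.208, 0.0, -0.978]]
contact_force: [-0.7, -0.7, -0.4]
width: 0.0131
gripper_force: 29.9
```

```bash
python3 -m crank '[[-0.0027,0,-0.0042,0,0,0,0],[-0.0055,0,-0.0084,0,0,0,0],[-0.0055,0,-0.0084,0,0,0,0]]'
```

```text
t: 5.95
position: [0.48, 0.09, 0.2484]
orientation: [[0.936, -0.289, 0.199], [-0.283, -0.957, -0.06], [0.208, -0.0, -0.978]]
contact_force: [0.4, 0.2, -0.9]
width: 0.013
gripper_force: 29.9
```

```bash
python3 -m crank '[[-0.0071,0,-0.0109,0,0,0,0],[-0.0071,0,-0.0109,0,0,0,0],[-0.0071,0,-0.0109,0,0,0,0],[-0.0071,0,-0.0109,0,0,0,0],[-0.0055,0,-0.0084,0,0,0,0],[0,0,0,0,0,0,0]]'
python3 - <<'E'
from h import *
np.set_printoptions(precision=4,suppress=True)
S=get_state();print(S['q'])
for n in('wrist','side'): b,_=shot(n);save(b,n+'3.png')
save(np.hstack([np.load('wrist.npz')['im'],np.load('side.npz')['im']])[:, ::1][::1],'both3.png')
i=cv2.imread('pics/both3.png');cv2.imwrite('pics/both3.png',cv2.resize(i,(800,300)))
E
```

```text
t: 6.7
position: [0.4382, 0.1026, 0.2922]
orientation: [[0.936, -0.289, 0.2], [-0.283, -0.957, -0.06], [0.209, -0.0, -0.978]]
contact_force: [-0.0, 0.5, 0.0]
width: 0.013
gripper_force: 30.1
[-0.1324  0.3641 -0.2851  2.1945  0.5157  0.4858 -2.7011]
```

View pics/both3.png

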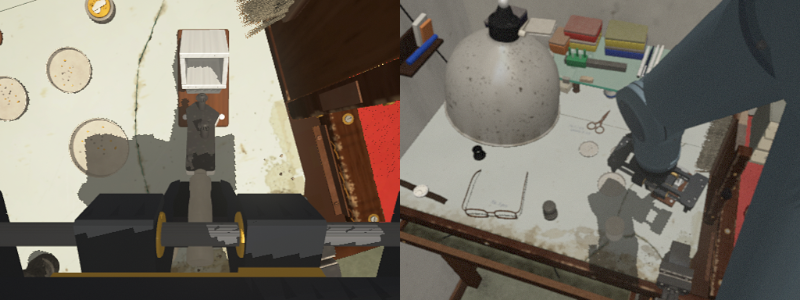

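The vice is drawn clear of the well at the wrist picture's (200,150), and the stand has not moved. Before I level the vice, I fit the arm geometry from the logged poses to plan the final pose.

```bash
cat > kin3.py <<'E'
from kin import *
D2=D+[([-.0021,.3833,-.3667,2.0831,.476,.5852,-2.5798],[.4813,.0869,.3163],[[.9384,-.2874,.1921],[-.2807,-.9578,-.0617],[.2017,.004,-.9794]]),
([-.1131,.5469,-.221,2.0827,.6064,.4115,-2.7027],[.5016,.0847,.2347],[[.936,-.289,.2],[-.283,-.957,-.06],[.209,0,-.978]]),
([-.1324,.3641,-.2851,2.1945,.5157,.4858,-2.7011],[.4382,.1026,.2922],[[.936,-.289,.2],[-.283,-.957,-.06],[.209,0,-.978]])]
S=[-1,1,-1,1,-1,1,-1];o=(0,np.pi/2)
def cols(q):
    F=frames(q,S,o)
    return np.c_[[0,0,1],F[0][:,0],F[1][:,1],F[2][:,2],F[2][:,0],F[3][:,1],F[4][:,2],F[4][:,0],F[6][:,2]],F[6]
A=np.vstack([cols(q)[0] for q,p,R in D2]);b=np.concatenate([p for q,p,R in D2])
lam=1e-3
x=np.linalg.solve(A.T@A+lam**2*np.eye(A.shape[1]),A.T@b)
def fk(q): C,R=cols(q);return C@x,R
if __name__=='__main__':
    print('orient err',[np.abs(frames(q,S,o)[6]-np.array(R)).max().round(4) for q,p,R in D2])
    print('len h,a0,b1,L1,a,b,L2,a,L3',x.round(4),'res',(A@x-b).reshape(-1,3).round(4).tolist())
E
python3 kin3.py
```

```text
orient err [np.float64(0.0015), np.float64(0.0002), np.float64(0.0009), np.float64(0.0001), np.float64(0.0005), np.float64(0.0004)]
len h,a0,b1,L1,a,b,L2,a,L3 [ 3.479e-01  3.000e-04 -2.430e-02  5.043e-01  2.000e-04 -2.060e-02
  4.456e-01 -2.000e-04  1.617e-01] res [[0.0, 0.0, -0.0], [-0.0, -0.0, -0.0], [-0.0, -0.0, 0.0], [0.0001, -0.0001, 0.0001], [-0.0001, -0.0, -0.0001], [-0.0, 0.0001, -0.0]]
```

```bash
cat > plan.py <<'E'
from kin3 import *
from h import cloud,get_state
np.set_printoptions(precision=3,suppress=True)
lo=np.array([-2.7,-.37,-1.27,.24,-1.31,.19,-2.76]);hi=np.array([2.7,2.16,1.26,2.4,4.45,1.91,2.76])
def ik(p,R,q0,mg=.06):
    def f(q):
        pp,RR=fk(q);return np.r_[(pp-p)*10,(RR-R).ravel(),.002*(q-q0)]
    r=least_squares(f,np.clip(q0,lo+mg+.01,hi-mg-.01),bounds=(lo+mg,hi-mg));pp,RR=fk(r.x)
    return r.x,np.linalg.norm(pp-p),np.abs(RR-R).max()
def Rt(phi,th):
    c,s=np.cos(phi),np.sin(phi);a=np.array([c,s,0]);up=np.array([0,0,1]);
    z=np.sin(th)*a-np.cos(th)*up;y=np.array([s,-c,0]);return np.c_[np.cross(y,z),y,z],a
if __name__=='__main__':
    S0=get_state();R0,p0=S0['orientation'],S0['position'];q0=S0['q']
    im,W=cloud('wrist');T=(W-p0)@R0
    m=(abs(T[...,1])<.03)&(T[...,2]>.14)&(W[...,2]>.05)&(T[...,2]<.26)&(abs(T[...,0])<.09)
    u=np.array([.545,0,.838]);n=np.array([.838,0,-.545])
    g=T[m]-[0,0,.147];print(m.sum(),'along',np.percentile(g@u,[1,50,99]),'perp',np.percentile(g@n,[1,50,99]))
    k=(g@u)>.06;print('jaw part y',np.percentile(g[k][:,1],[2,50,98]),'far',np.percentile(g[k]@u,[90,97,99.5]))
    tray=np.array([.533,.207])
    for ph in range(-17,100,12):
      for zg in(.17,.23,.3):
        R,a=Rt(np.radians(ph),np.radians(57))
        grip=np.r_[tray,zg]-.099*a
        p=grip-.147*R[:,2]
        q,e,eo=ik(p,R,q0)
        if e<.002 and eo<.01: print(ph,zg,'p',p,'q',q)
E
python3 plan.py
```

```text
6087 along [-0.003  0.03   0.138] perp [-0.002  0.007  0.021]
jaw part y [-0.02  -0.002  0.023] far [0.137 0.138 0.139]
67 0.17 p [0.446 0.002 0.25 ] q [ 1.076  0.971 -1.119  2.214 -0.639  0.25   0.497]
67 0.23 p [0.446 0.002 0.31 ] q [ 1.134  0.845 -1.21   2.205 -0.595  0.34   0.336]
67 0.3 p [0.446 0.002 0.38 ] q [ 1.164  0.615 -1.21   2.171 -0.797  0.531  0.386]
79 0.17 p [ 0.491 -0.011  0.25 ] q [ 1.081  1.117 -1.21   2.031  0.009  0.508  0.008]
79 0.23 p [ 0.491 -0.011  0.31 ] q [ 1.084  0.946 -1.21   2.025 -0.237  0.585  0.129]
79 0.3 p [ 0.491 -0.011  0.38 ] q [ 1.1    0.761 -1.21   1.995 -0.441  0.712  0.198]
91 0.17 p [ 0.537 -0.015  0.25 ] q [ 0.995  1.176 -1.21   1.845  0.082  0.778  0.051]
91 0.23 p [ 0.537 -0.015  0.31 ] q [ 0.996  1.035 -1.21   1.839 -0.079  0.834  0.1  ]
91 0.3 p [ 0.537 -0.015  0.38 ] q [ 1.003  0.882 -1.21   1.811 -0.235  0.926  0.133]
```

```bash
cat > sim.py <<'E'
from plan import *
from scipy.spatial.transform import Slerp
S0=get_state();q=np.array(S0['q']);
def seg(q,p1,ph,th,n):
    R1,_=Rt(np.radians(ph),np.radians(th));p0,R0=fk(q);sl=Slerp([0,1],Ro.from_matrix([R0,R1]));bad=0
    for i in range(1,n+1):
        t=i/n;pt=p0+(p1-p0)*t;qn,e,eo=ik(pt,sl(t).as_matrix(),q,.02);bad=max(bad,e,eo*.1);dq=np.abs(qn-q).max();q=qn
    print(p1,ph,th,'err',round(bad,4),'q',q,'lastdq',dq.round(3));return q
for mid in ([.44,.10,.45],[.46,.03,.45],[.49,0,.45]):
  for ph in (70,79,91):
    a=seg(q,np.array([.438,.1026,.45]),-17,12,4)
    a=seg(a,np.array(mid),ph,12,12)
    a=seg(a,np.array(mid),ph,57,8)
    R,ax=Rt(np.radians(ph),np.radians(57))
    pf=np.r_[.533,.207,.30]-.099*ax-.147*R[:,2]
    a=seg(a,pf,ph,57,5);print()
E
python3 sim.py
```

```text
[0.438 0.103 0.45 ] -17 12 err 0.0 q [-0.027  0.109 -0.373  2.04   0.23   0.851 -2.401] lastdq 0.092
[0.44 0.1  0.45] 70 12 err 0.0 q [ 0.226  0.148 -0.531  2.005 -0.119  0.885 -0.575] lastdq 0.136
[0.44 0.1  0.45] 70 57 err 0.0 q [ 0.592  0.202 -0.697  2.165 -1.257  0.798  0.515] lastdq 0.132
[ 0.457 -0.002  0.38 ] 70 57 err 0.0 q [ 0.703  0.388 -0.591  2.148 -1.155  0.852  0.706] lastdq 0.039

[0.438 0.103 0.45 ] -17 12 err 0.0 q [-0.027  0.109 -0.373  2.04   0.23   0.851 -2.401] lastdq 0.092
[0.44 0.1  0.45] 79 12 err 0.0 q [ 0.246  0.16  -0.55   1.994 -0.128  0.916 -0.413] lastdq 0.144
[0.44 0.1  0.45] 79 57 err 0.0 q [ 0.611  0.248 -0.718  2.119 -1.126  0.899  0.516] lastdq 0.108
[ 0.491 -0.011  0.38 ] 79 57 err 0.0 q [ 0.687  0.475 -0.592  2.015 -0.967  0.953  0.642] lastdq 0.045

[0.438 0.103 0.45 ] -17 12 err 0.0 q [-0.027  0.109 -0.373  2.04   0.23   0.851 -2.401] lastdq 0.092
[0.44 0.1  0.45] 91 12 err 0.0 q [ 0.271  0.177 -0.577  1.978 -0.128  0.96  -0.208] lastdq 0.153
[0.44 0.1  0.45] 91 57 err 0.0 q [ 0.614  0.309 -0.738  2.055 -0.968  1.031  0.528] lastdq 0.085
[ 0.537
[... 1785 characters left out ...]
0.092
[0.49 0.   0.45] 79 12 err 0.0 q [ 0.418  0.246 -0.515  1.893 -0.098  0.979 -0.22 ] lastdq 0.149
[0.49 0.   0.45] 79 57 err 0.0 q [ 0.802  0.386 -0.749  1.964 -0.907  1.009  0.467] lastdq 0.084
[ 0.491 -0.011  0.38 ] 79 57 err 0.0 q [ 0.791  0.513 -0.728  2.009 -0.897  0.903  0.586] lastdq 0.027

[0.438 0.103 0.45 ] -17 12 err 0.0 q [-0.027  0.109 -0.373  2.04   0.23   0.851 -2.401] lastdq 0.092
[0.49 0.   0.45] 91 12 err 0.0 q [ 0.438  0.263 -0.543  1.876 -0.087  1.025 -0.026] lastdq 0.158
[0.49 0.   0.45] 91 57 err 0.0 q [ 0.771  0.436 -0.742  1.898 -0.781  1.157  0.498] lastdq 0.07
[ 0.537 -0.015  0.38 ] 91 57 err 0.0 q [ 0.703  0.614 -0.688  1.827 -0.713  1.073  0.538] lastdq 0.035
```

```bash
python3 -m crank '[[0.004,0,-0.019,0,0,0,0],[0.0082,0,-0.0386,0,0,0,0],[0.0082,0,-0.0386,0,0,0,0],[0.0082,0,-0.0386,0,0,0,0],[0.004,0,-0.019,0.8,0,-3.9,0],[0,0,0,1.66,0,-7.83,0],[0,0,0,1.66,0,-7.83,0],[0,0,0,1.66,0,-7.83,0],[0,0,0,1.66,0,-7.83,0],[0,0,0,1.66,0,-7.83,0],[0,0,0,1.66,0,-7.83,0],[0,0,0,1.66,0,-7.83,0]]'; python3 -m crank '[[0,0,0,1.66,0,-7.83,0],[0,0,0,1.66,0,-7.83,0],[0,0,0,1.66,0,-7.83,0],[0,0,0,1.66,0,-7.83,0],[0,0,0,0.8,0,-3.9,0],[0,0,0,0,0,0,0]]'; python3 -c "
from h import *
print(get_state()['q'])"
```

```text
t: 8.3
position: [0.4385, 0.1021, 0.4484]
orientation: [[0.711, 0.687, 0.15], [0.672, -0.727, 0.142], [0.207, 0.0, -0.978]]
contact_force: [0.1, 0.0, -1.5]
width: 0.0132
gripper_force: 30.1
t: 9.05
position: [0.4386, 0.1021, 0.4485]
orientation: [[0.185, 0.982, 0.039], [0.961, -0.189, 0.203], [0.207, 0.0, -0.978]]
contact_force: [-0.6, 0.3, -2.2]
width: 0.0126
gripper_force: 30.0
[ 0.27503664  0.16491041 -0.58847786  1.99631503 -0.11627449  0.9116703
 -0.42596276]
```

```bash
python3 -m crank '[[-0.0217,0.0115,-0.0046,0,0,0,0],[-0.0217,0.0115,-0.0046,0,0,0,0],[-0.0217,0.0115,-0.0046,0,0,0,0],[0,0,0,0,4.5,0,0],[0,0,0,0,9,0,0],[0,0,0,0,9,0,0],[0,0,0,0,9,0,0],[0,0,0,0,9,0,0],[0,0,0,0,4.5,0,0],[0,0,0,0,0,0,0]]'
python3 - <<'E'
from h import *
np.set_printoptions(precision=4,suppress=True)
S=get_state();R=S['orientation'];p=S['position'];print(S['q'])
u=R@np.array([.545,0,.838]);print('vice axis',u)
a,_=shot('scene');b,_=shot('wrist');s,_=shot('side')
save(cv2.resize(np.hstack([b,a,s]),(798,200)),'x.png')
save(cv2.resize(np.hstack([b,s]),(800,300)),'both4.png')
E
```

```text
t: 10.3
position: [0.4598, 0.0298, 0.4482]
orientation: [[0.105, 0.982, 0.159], [0.536, -0.19, 0.822], [0.838, -0.001, -0.546]]
contact_force: [0.2, 0.0, -0.7]
width: 0.0131
gripper_force: 30.1
[ 0.7382  0.3087 -0.7024  2.051  -1.0003  0.9974  0.518 ]
vice axis [ 0.1903  0.9814 -0.0013]
```

View pics/both4.png

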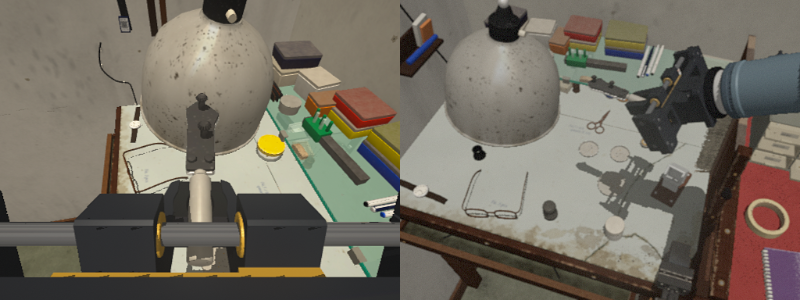

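The vice is firm in the grip and about level. Now I measure its axis and tip in world and recheck the tray and stand.

Run:
```python
from h import *
np.set_printoptions(precision=4,suppress=True)
S=get_state();R=S['orientation'];p=S['position']
g=p+.147*R[:,2];u=np.array([.19,.9814,0]);l=np.array([.9814,-.19,0]);print('grip',g)
for n in('scene','side','wrist'):
    im,W=cloud(n);w=W.reshape(-1,3)-g
    c=np.c_[w@u,w@l,w[:,2]]
    q=c[(c[:,0]>.03)&(c[:,0]<.13)&(abs(c[:,1])<.025)&(abs(c[:,2])<.035)]
    if len(q)<10: print(n,len(q));continue
    print(n,len(q),'max along',np.percentile(q[:,0],[95,99]),'lat',np.percentile(q[:,1],[2,50,98]))
    for a in np.arange(.03,.12,.012):
        k=q[(q[:,0]>=a)&(q[:,0]<a+.012)]
        if len(k)>3: print(a.round(3),len(k),'lat',np.percentile(k[:,1],[5,95]),'z',np.percentile(k[:,2],[5,25,50,75,95]))
    if n!='wrist':
        b=im.astype(int)
        s=cloud(n)[1].reshape(-1,3); o=np.array([.5709,.0609]);m=(s[:,2]>.006)&(s[:,2]<.014)&(np.hypot(s[:,0]-.575,s[:,1]-.06)<.075)
        r=cv2.minAreaRect((s[m][:,:2]*1000).astype(np.float32));print('base',m.sum(),r)
        T=(np.hypot(W[...,0]-.534,W[...,1]-.206)<.055)&(W[...,2]>.0045)&(W[...,2]<.02);print('tray',T.sum(),np.percentile(W[T],[3,97],axis=0).round(3).tolist())
```

```text
grip [0.483  0.1516 0.3686]
scene 443 max along [0.0911 0.0953] lat [-0.0113 -0.001   0.0119]
0.03 73 lat [-0.01    0.0089] z [0.0017 0.0058 0.0071 0.0079 0.0104]
0.042 89 lat [-0.01    0.0094] z [0.0028 0.0063 0.0072 0.0082 0.0204]
0.054 70 lat [-0.01    0.0078] z [0.0026 0.006  0.0067 0.0082 0.0199]
0.066 82 lat [-0.0101  0.0117] z [0.0023 0.0062 0.007  0.0077 0.0088]
0.078 103 lat [-0.0117  0.012 ] z [0.0022 0.0066 0.0074 0.0087 0.0205]
0.09 26 lat [-0.0093  0.0024] z [0.0018 0.0065 0.0072 0.0079 0.0197]
base 365 ((556.133544921875, 45.81802749633789), (67.17250061035156, 132.28639221191406), 40.15605545043945)
tray 230 [[0.496, 0.17, 0.005], [0.569, 0.242, 0.012]]
side 799 max along [0.0933 0.0985] lat [-0.0117 -0.0019  0.012 ]
0.03 127 lat [-0.0102  0.0084] z [-0.0001  0.0046  0.0059  0.0069  0.0088]
0.042 132 lat [-0.0099  0.0089] z [-0.0002  0.0043  0.0053  0.006   0.0112]
0.054 152 lat [-0.0099  0.0074] z [-0.      0.0048  0.0056  0.0096  0.0191]
0.066 133 lat [-0.0107  0.0104] z [-0.0005  0.0044  0.0054  0.006   0.0068]
0.078 169 lat [-0.0118  0.0128] z [0.0004 0.0045 0.0053 0.006  0.0175]
0.09 86 lat [-0.0109  0.0036] z [-0.0004  0.0046  0.0056  0.0126  0.0193]
base 793 ((575.3279418945312, 59.538795471191406), (61.9555778503418, 115.84415435791016), 73.7081069946289)
tray 136 [[0.496, 0.172, 0.005], [0.569, 0.243, 0.01]]
wrist 2975 max along [0.0904 0.0954] lat [-0.0101  0.0008  0.0127]
0.03 620 lat [-0.0089  0.0094] z [0.0051 0.0056 0.0061 0.008  0.0091]
0.042 667 lat [-0.0088  0.0096] z [0.005  0.0055 0.0058 0.0064 0.0177]
0.054 519 lat [-0.0092  0.0104] z [0.005  0.0055 0.0059 0.0112 0.0197]
0.066 321 lat [-0.0098  0.0124] z [0.0039 0.0052 0.0055 0.0058 0.0062]
0.078 672 lat [-0.0103  0.0138] z [0.0046 0.0053 0.0057 0.0083 0.0184]
0.09 176 lat [-0.0093  0.0078] z [0.0049 0.0053 0.0056 0.0075 0.0196]
```

```bash
python3 -m crank '[[-0.0125,0.0063,0.0015,0,0,0,0],[-0.025,0.0127,0.003,0,0,0,0],[-0.025,0.0127,0.003,0,0,0,0],[-0.0125,0.0063,0.0015,0,0,0,0],[0,0,0,0,0,0,0],[0,0,0,0,0,0,0],[0,0,0,0,0,0,0],[0,0,0,0,0,0,0]]'
python3 - <<'E'
from h import *
np.set_printoptions(precision=4,suppress=True)
b,_=shot('scene');s,_=shot('side');save(cv2.resize(np.hstack([b,s]),(800,300)),'both5.png')
S=get_state();R=S['orientation'];p=S['position'];g=p+.147*R[:,2];u=R@np.array([.545,0,.838]);print('axis',u,'tip',g+.097*u,S['contact_force'],S['gripper_force'],np.abs(S['qd']).max())
im,W=cloud('side');w=W.reshape(-1,3)-g;a=w@u;q=W.reshape(-1,3)[(a>.06)&(a<.13)&(np.linalg.norm(w-np.outer(a,u),axis=1)<.025)]
print(len(q),'max along',np.percentile((q-g)@u,99),'z',np.percentile(q[:,2],[5,50,95]))
E
```

```text
t: 11.45
position: [0.4908, -0.009, 0.3817]
orientation: [[0.101, 0.982, 0.158], [0.536, -0.187, 0.823], [0.838, 0.002, -0.546]]
contact_force: [-0.1, -1.2, -1.9]
width: 0.0127
gripper_force: 30.1
axis [ 0.1877  0.9818 -0.0007] tip [0.5322 0.207  0.3012] [ 0.0399 -0.363  -1.3909] 30.09213010687745 0.005182913045088389
386 max along 0.10031645798857089 z [0.3014 0.3069 0.3193]
```

View pics/both5.png

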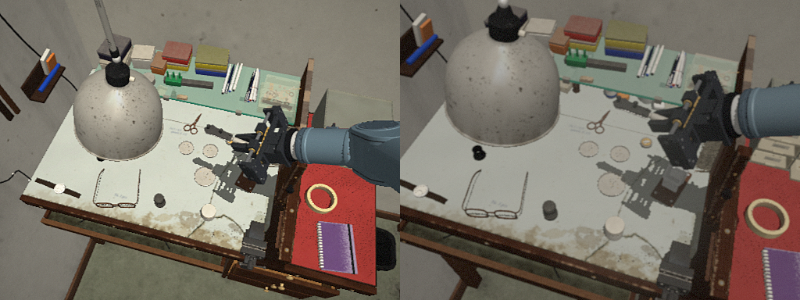

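The vice is held level with its jaw tip at (0.532, 0.207, 0.30), over the tray centre. Nothing else has moved and the contact force is near zero, so I hand in.

```bash
python3 -c "
from station import sign_off
print(sign_off())"
```

```text
the job is handed in; nothing more can be done
None
```

I drew the hand vice out of its stand and handed the job in at about 11.5 s: it is held level at 30 N with the jaw tip over the middle of the tray, 0.30 m above the bench, and the stand and tray were not moved.

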